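Open the spice chest and hold out the nutmeg dish, turned a quarter

ROBOT

A 7-joint arm with a two-finger parallel gripper is mounted at the origin on a cart in front of the work surface, level with it; the furniture and walls round the work are solid. World frame = base frame: x ahead of the robot, y to its left, z up, the work surface at z = 0. Lengths are in m, angles in rad, forces in N, time in s.
With the tool pointing down it reaches from about 0.4 to 0.875 m from the base axis. Payload 19.3 kg.
Tool frame: the origin (TCP) lies midway between the tips of the shut fingers; the grasp point (between the pads) lies 19 mm behind it; z points along the fingers, y is the line along which they close (so a half turn about z gives the same grasp; the last joint's range is limited). The gripper opens to 85 mm and grips with 20 to 120 N. Pads are 22 mm wide; open, the fingers measure 114 mm over their backs; the gripper's body (76 mm by 85 mm) begins 54 mm behind the grasp point. The pads swing forward as they close: fully open they stand 13 mm farther back than shut.
Start: joints at [1.181, 0.521, -0.036, 1.599, 0.021, 1.021, -0.113], TCP at [0.196, -0.593, 0.231] pointing down, gripper open.
Joint ranges: [-2.91, 2.91], [-0.3, 2.13], [-1.5, 1.42], [0.17, 2.43], [-1.26, 4.41], [0.16, 1.93], [-2.52, 2.52]. Speed limits (rad/s): [1.89, 1.89, 2.39, 2.39, 3.01, 3.01, 3.01].

INTERFACE

Orientations are given as a unit quaternion [x, y, z, w].
In Python, from cell import r gives the robot as it stands.
- The arm moves only by the tool move_arm, never from a script. Its argument "motion" is a list of rows, each a list of 4 numbers: the shift along the tool's x, y, z in m, then the turn about the tool's z in degrees. In form: [[dx, dy, dz, twist], ...]. A call has exactly 5 rows; each row is the pose to reach, as a shift and turn from the pose commanded when the call began, along the tool's axes at that moment; what a row does not reach only later rows make up. A row lasts 1/10 s, in which the tool goes at most 50 mm and 8.59 degrees, less where a joint would pass 70% of its speed; a pose out of reach is approached as far as the arm can. A call with a gripper value outside its range is refused whole. "gripper" is the finger opening in m, from 0 to 0.0854, set as the call begins (left out, the last holds). The fingers move at their own pace and stop on an object; "newtons" is the grip in N (left out, the last holds). Time passes only in rows, so rows that repeat a pose let the fingers close, or fill a call up. It gives the time, the measured TCP pose, the force, the opening and the grip force at its end, in the units of the state.
- r.sense(): the state, without advancing time (a new reading comes with each control period).
- r.camera(name): name is "side" or "top" or "wrist"; returns the picture (480x640x3 uint8, blue, green, red); there is no depth.
- r.calibration(name): a dict with "fovy" (degrees; the focal length in pixels is half the picture's height over the tangent of half this angle, whatever the lens; pixels are square), "cx", "cy" (the principal point, pixels), "dist" ([k1, k2, p1, p2, k3] as OpenCV has them; the pictures are not rectified), "R" (3x3) and "t" (3): a world point X has camera coordinates R X + t. Camera axes: x right, y down, z forward; pixel columns grow to the right and rows downward; lengths in m; the calibration is good to about 2 mm. A picture is of the moment at which its call begins: read the wrist's pose just before it. calibration takes no time and is no camera call; for the wrist camera it gives the pose at the moment of the call.
- r.finish_job(): hands the job in; it is judged then, once.
The state is a dict: "clock": time; "joint_positions": joint angles; "qvel": joint speeds; "joint_efforts": joint torques, N m; "tool_pos": TCP position; "ee_rot": TCP orientation; "ft_force": force on the tool from outside, world axes, zero at the start; "torque": the same for the moment, N m; "finger_gap": finger opening in m; "finger_force": force on a finger pad.
Only numpy, scipy, OpenCV 4.12 (cv2) and the standard library are available. Lean on these libraries where they do the work, as an engineer would, in place of code of your own. Each camera call takes 0.05 s, during which the arm holds its last target. There are 200 camera calls.

TASK

Open the wooden spice chest by the brass knob on the front of its lid until the lid rests open on its stop. Then take the white dish by its wooden handle bar, lift it level out of the chest and turn it through a quarter turn, either way, so that its two ears, which lay along the hinge, point squarely to the front and back of the chest. Finish while holding the dish still and level in the gripper, its underside well above the rim of the open chest and still over the chest; the loose nutmeg must stay inside the blue ring in the middle of the dish the whole time, and you must not touch it. Leave the things standing around where they are.

Things in the scene. Friction and masses are not known exactly. Their poses are not given: they have to be found in the camera images.
- chest: Wooden spice chest, fixed; 150 mm deep (its x) by 160 mm wide (y). Origin: centre of its underside; x points from its front to its back, where the hinge is, y along the hinge, z up. The box part is 50 mm high, walls and floor 7 mm thick, inside 136 x 146 mm. The closed lid, a hollow cap 55 mm high, reaches up to 105 mm.
- chest_lid (a joint): Lid angle: 0 closed (as at the start), grows as it opens up and backwards, 1.8 fully open on its stop, leaning a little back. The hinge is loose: let go below about 1 rad the lid falls shut, beyond about 1.3 rad it falls open onto its stop. The lid weighs 0.3 kg.
- lid_knob (a point): Centre of the brass knob's head on the lid's front face: a disc 28 mm across and 16 mm long, its axis along the chest's x when closed, on a thin neck, 28 mm out from the front face, 83 mm above the worktop, halfway along the width. Moves with the lid; closed, it lies 178 mm in front of the hinge line and 33 mm above it.
- lid_hinge (a point): Middle of the hinge line, at the back top edge of the chest's box, 50.5 mm above the worktop; the line runs along the chest's y.
- dish: Loose white dish in the chest, 0.25 kg, round, 106 mm across, 17 mm high, a flat ear at each end of its x axis (126 mm tip to tip), an arched wire handle with a wooden bar. Origin: centre of its underside; z up, x through the ears and along the bar. At the start x lies roughly along the chest's y. Flat middle 16 mm across, then rising outward at 10 degrees. Blue ring 21 to 23.5 mm from the centre.
- dish_grip (a point): Centre of the wooden handle bar, 72 mm above the dish's underside, straight above its centre. The bar is 64 mm long along the dish's x, 14 mm wide (y) and 16 mm high, with flat sides to be gripped across its width.
- dish_middle (a point): Point on the dish's axis 17 mm above its underside, where the centre of the nutmeg lies when it is centred.
- nutmeg_center (a point): Centre of the loose nutmeg, a brown ball 26 mm across and 12 g, that lies in the middle of the dish and can roll.
- nutmeg: The same nutmeg; its origin and axes turn as it rolls.
- mustard_pot: Bystander: small lidded stoneware pot, 64 mm across, 80 mm high; origin under its centre.
- egg_timer: Bystander: sand timer in a brown wooden frame, 54 mm across, 110 mm high; origin under its centre.
- ginger_tin: Bystander: green round spice tin, 60 mm across, 92 mm high; origin under its centre.
- brass_weight: Bystander: small brass scale weight, 35 mm across, 44 mm high; origin under its centre.
- match_box: Bystander: box of matches lying flat, 36 x 54 x 16 mm; origin under its centre.

How it is judged:
By the outcome, as a careful person would: the job done as asked, in the order asked, and still so for the second after the job is handed in, while the arm keeps its last pose, push and grip.
It also fails if it takes over 54 s, if anything falls off the work surface, if the arm or the gripper's body presses on something with over 40 N, if the wrist force passes 120 N, or if a joint passes its speed limit or range.

## Working session

There is one attempt and no reset: what is moved stays moved. The work goes in short steps, Python scripts to look and compute and a tool call to move; the robot and the scene stay as the last step left them, time stands still between calls to the robot, and variables do not carry over. Pictures are saved under pics/ and viewed, at most 14 in all, crops included, and the job is handed in when it is done.

Besides the shell and the picture viewer there is one more tool, called as name(argument=value, ...), one argument or row to a line, values as JSON. move_arm: Moves the arm, as the interface text tells. Its arguments: {"type":"object","properties":{"motion":{"type":"array"},"gripper":{"type":"number"},"newtons":{"type":"number"}},"required":["motion"]}

```bash
ls; mkdir -p pics; python3 - <<'E'
from cell import r
import cv2,numpy as np
s=r.sense()
for k,v in s.items(): print(k,np.round(v,4).tolist() if not isinstance(v,str) else v)
a=r.camera("side");b=r.camera("top")
cv2.imwrite("pics/side0.png",a);cv2.imwrite("pics/top0.png",b)
for n in("side","top","wrist"):
  c=r.calibration(n);print(n,{k:np.round(v,4).tolist() for k,v in c.items()})
E
```

```text
pics
clock 0.0
joint_positions [1.1808, 0.522, -0.0363, 1.6, 0.0212, 1.0211, -0.1128]
qvel [0.0003, -0.0024, 0.0004, 0.0006, -0.0007, 0.0005, -0.001]
joint_efforts [0.0042, -92.7066, 1.981, -36.9935, 0.0178, 0.0081, 0.0]
tool_pos [0.1964, -0.593, 0.2307]
ee_rot [0.9872, 0.1592, -0.0001, -0.0005]
ft_force [0.3106, 0.1352, 0.2449]
torque [-0.0152, -0.0458, -0.0188]
finger_force 0.0
finger_gap 0.0852
side {'fovy': 47.9669, 'cx': 320.8009, 'cy': 231.6377, 'dist': [-0.0794, 0.0, 0.0, 0.0, 0.0], 'R': [[-0.8191, -0.5731, 0.026], [-0.2323, 0.2898, -0.9285], [0.5246, -0.7665, -0.3705]], 't': [0.5186, 0.1609, 1.2333]}
top {'fovy': 45.909, 'cx': 313.1135, 'cy': 243.3974, 'dist': [-0.0156, 0.0, 0.0, 0.0, 0.0], 'R': [[-0.04, -0.9992, 0.0025], [-0.9787, 0.0387, -0.2019], [0.2016, -0.0105, -0.9794]], 't': [0.1838, 0.5223, 1.4118]}
wrist {'fovy': 62.2723, 'cx': 321.9357, 'cy': 241.0958, 'dist': [-0.0271, 0.0, 0.0, 0.0, 0.0], 'R': [[0.3145, -0.9493, -0.0003], [-0.917, -0.3039, 0.2583], [-0.2453, -0.0809, -0.9661]], 't': [-0.6249, -0.033, 0.3775]}
```

View pics/side0.png

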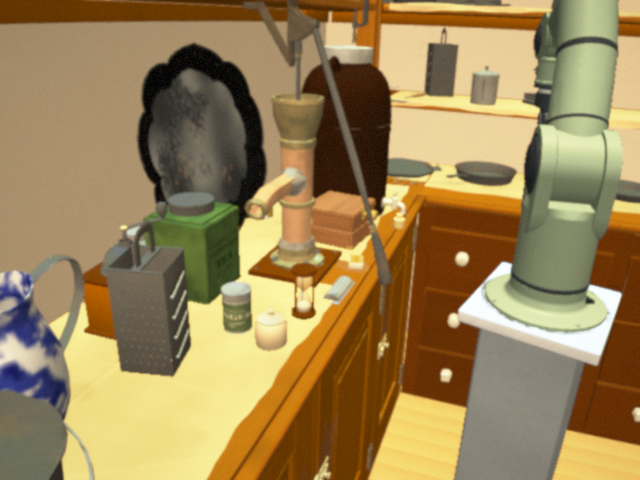

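View pics/top0.png

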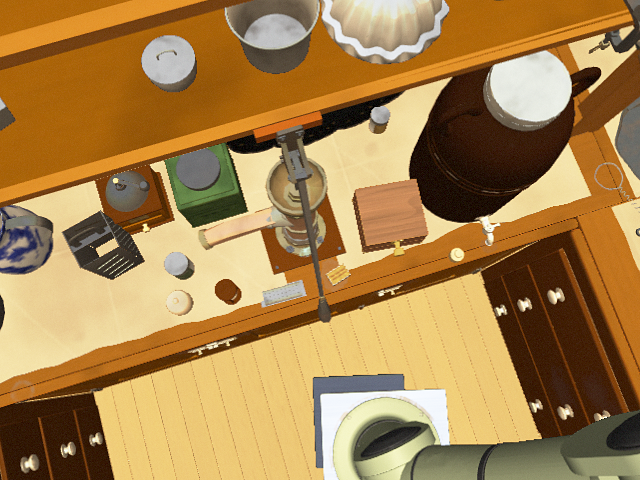

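```bash
cat > h.py <<'E'
from cell import r
import cv2,numpy as np
def K(c):
    f=240/np.tan(np.radians(c["fovy"])/2); return np.array([[f,0,c["cx"]],[0,f,c["cy"]],[0,0,1]])
def ray(c,px):
    u=cv2.undistortPoints(np.array([[px]],float),K(c),np.array(c["dist"]))[0,0]
    R=np.array(c["R"]);t=np.array(c["t"]); d=R.T@np.array([*u,1]); return -R.T@t,d/np.linalg.norm(d)
def onz(c,px,z):
    o,d=ray(c,px); return o+d*(z-o[2])/d[2]
def tri(rays):
    A=sum(np.eye(3)-np.outer(d,d) for o,d in rays);b=sum((np.eye(3)-np.outer(d,d))@o for o,d in rays);return np.linalg.solve(A,b)
def proj(c,X):
    R=np.array(c["R"]);p,_=cv2.projectPoints(np.array(X,float).reshape(-1,3),cv2.Rodrigues(R)[0],np.array(c["t"],float),K(c),np.array(c["dist"]));return p[:,0]
E
python3 - <<'E'
from h import *
S,T=r.calibration("side"),r.calibration("top")
for n,p in dict(a=(355,190),b=(418,180),c=(427,238),d=(362,250)).items(): print(n,onz(T,p,.105).round(3))
print("knob",onz(T,(398,248),.083).round(3))
print("lever end",tri([ray(T,(325,310)),ray(S,(385,275))]).round(3))
print("lever top",tri([ray(T,(290,150)),ray(S,(320,25))]).round(3))
for n,p in dict(tin=(178,264),pot=(179,302),timer=(228,290),gray=(283,293),yel=(338,274),round=(457,254),tap=(487,230)).items(): print(n,onz(T,p,.04).round(3))
a=cv2.imread("pics/side0.png")[180:300,270:430];b=cv2.imread("pics/top0.png")[165:285,300:460]
v=[cv2.resize(i,None,fx=4,fy=4,interpolation=cv2.INTER_CUBIC)for i in(a,b)]
cv2.imwrite("pics/crop.png",cv2.resize(np.vstack(v),None,fx=.625,fy=.625))
E
```

```text
a [0.653 0.052 0.105]
b [ 0.673 -0.111  0.105]
c [ 0.521 -0.121  0.105]
d [0.497 0.043 0.105]
knob [ 0.503 -0.051  0.083]
lever end [0.355 0.136 0.015]
lever top [0.555 0.186 0.589]
tin [0.491 0.515 0.04 ]
pot [0.393 0.511 0.04 ]
timer [0.419 0.386 0.04 ]
gray [0.405 0.245 0.04 ]
yel [0.449 0.102 0.04 ]
round [ 0.489 -0.21   0.04 ]
tap [ 0.55  -0.295  0.04 ]
```

View pics/crop.png

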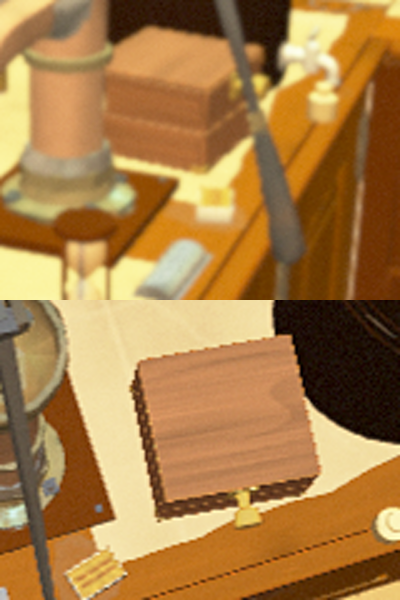

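```bash
python3 - <<'E'
from h import *
T=r.calibration("top");S=r.calibration("side")
px=[(355.2,189.8),(416.4,179.4),(428.4,233.4),(366,245.4)]
P=np.array([onz(T,p,.105) for p in px]);print(P.round(4))
bl,br,fr,fl=P
print([np.linalg.norm(P[i]-P[(i+1)%4]).round(3) for i in range(4)])
# rigid fit
M=np.array([[.075,.08],[.075,-.08],[-.075,-.08],[-.075,.08]])
Q=P[:,:2];c=Q.mean(0);H=M.T@(Q-c);U,_,V=np.linalg.svd(H);R=(V.T@U.T);yaw=np.arctan2(R[1,0],R[0,0])
print("centre",c.round(4),"yaw deg",np.degrees(yaw).round(2),(Q-c-M@R.T).round(4).tolist())
k=c+R@[-.103,0];print("knob pred",k,"meas",onz(T,(398.8,251.8),.083).round(4))
print("knob reproj top",proj(T,[*k,.083]),"side",proj(S,[*k,.083]))
print("matchbox",onz(T,(300+97/2.5,165+272/2.5),.016),"weight",onz(T,(457,254),.044))
E
```

```text
[[ 0.6532  0.051   0.105 ]
 [ 0.6748 -0.1068  0.105 ]
 [ 0.5326 -0.1259  0.105 ]
 [ 0.5082  0.0321  0.105 ]]
[np.float64(0.159), np.float64(0.143), np.float64(0.16), np.float64(0.146)]
centre [ 0.5922 -0.0374] yaw deg 7.95 [[-0.0022, -0.0012], [-0.0028, -0.0005], [0.0036, 0.0011], [0.0013, 0.0006]]
knob pred [ 0.49019386 -0.05164068] meas [ 0.4928 -0.0521  0.083 ]
knob reproj top [[398.6954546  252.82308074]] side [[374.30886012 215.46032063]]
matchbox [0.45276773 0.09845643 0.016     ] weight [ 0.48819785 -0.20922559  0.044     ]
```

```bash
cat >> h.py <<'E'
from scipy.spatial.transform import Rotation as Ro
def goal(p,yaw=None):
    s=r.sense();R=Ro.from_quat(s["ee_rot"]).as_matrix();y=np.degrees(np.arctan2(R[1,0],R[0,0]))
    print("clk",round(s["clock"],2),"pos",np.round(s["tool_pos"],4),"yaw",y.round(2),"tilt",np.degrees(np.arccos(-R[2,2])).round(2))
    print("d tool",(R.T@(np.array(p)-s["tool_pos"])).round(4),"twist",None if yaw is None else round(y-yaw,2))
E
python3 - <<'E'
from h import *
goal([.49,-.052,.2],8)
T=r.calibration("top")
for z in(.4,.6,.8,1.0): print(z,onz(T,(380,100),z).round(2),onz(T,(411,180),z).round(2))
print("jar base side",onz(r.calibration("side"),(383,195),0))
c=r.calibration("wrist");print("cam",-np.array(c["R"]).T@c["t"])
E
```

```text
clk 0.1 pos [ 0.1964 -0.5931  0.2308] yaw 18.32 tilt 0.06
d tool [ 0.4489 -0.4213  0.0312] twist 10.32
0.4 [0.76 0.02 0.4 ] [ 0.58 -0.03  0.4 ]
0.6 [0.66 0.05 0.6 ] [0.52 0.   0.6 ]
0.8 [0.56 0.08 0.8 ] [0.45 0.04 0.8 ]
1.0 [0.47 0.11 1.  ] [0.39 0.08 1.  ]
jar base side [ 0.68353374 -0.46443676  0.        ]
cam [ 0.25881612 -0.5727012   0.37299538]
```

move_arm(
  motion=[
    [0.02, -0.018, 0, 0],
    [0.05, -0.046, 0, 0],
    [0.08, -0.074, 0, 0],
    [0.11, -0.103, 0, 0],
    [0.14, -0.131, 0, 0],
  ],
  gripper=0.085,
)

```text
clock: 0.6
tool_pos: [0.2885, -0.4233, 0.2311]
ee_rot: [0.987, 0.159, -0.0, -0.0]
ft_force: [0.7, -0.5, 0.3]
finger_gap: 0.0851
finger_force: 0.0
```

move_arm(
  motion=[
    [0.03, -0.028, 0, 0],
    [0.06, -0.056, 0, 0],
    [0.09, -0.084, 0, 0],
    [0.12, -0.112, 0, 0],
    [0.15, -0.14, 0, 0],
  ],
)

```text
clock: 1.1
tool_pos: [0.387, -0.2433, 0.2313]
ee_rot: [0.987, 0.159, -0.0, 0.0]
ft_force: [-0.2, 0.3, -0.8]
finger_gap: 0.0854
finger_force: 0.0
```

move_arm(
  motion=[
    [0.03, -0.028, 0, 2],
    [0.06, -0.056, 0, 4],
    [0.09, -0.084, 0, 6],
    [0.12, -0.112, 0, 8],
    [0.14, -0.13, 0, 10.3],
  ],
)

```text
clock: 1.6
tool_pos: [0.4795, -0.0747, 0.2312]
ee_rot: [0.998, 0.07, 0.0, -0.0]
ft_force: [0.6, -0.7, -0.1]
finger_gap: 0.0856
finger_force: 0.0
```

```bash
python3 - <<'E'
from h import *
goal([.49,-.052,.2],8)
s=r.sense();print(np.round(s["joint_positions"],2),s["ft_force"])
i=r.camera("wrist");cv2.imwrite("pics/w1.png",i)
c=r.calibration("wrist");print(proj(c,[[.492,-.052,.083],[.518,-.048,.105]]))
E
```

```text
clk 1.6 pos [ 0.4795 -0.0747  0.2312] yaw 8.06 tilt 0.04
d tool [ 0.0136 -0.021   0.0312] twist 0.06
[ 0.23  0.31 -0.25  1.95  0.09  0.89 -1.49] [ 0.57641451 -0.6546966  -0.09512435]
[[297.8164132  208.09535918]
 [294.79558257 175.1556784 ]]
```

View pics/w1.png

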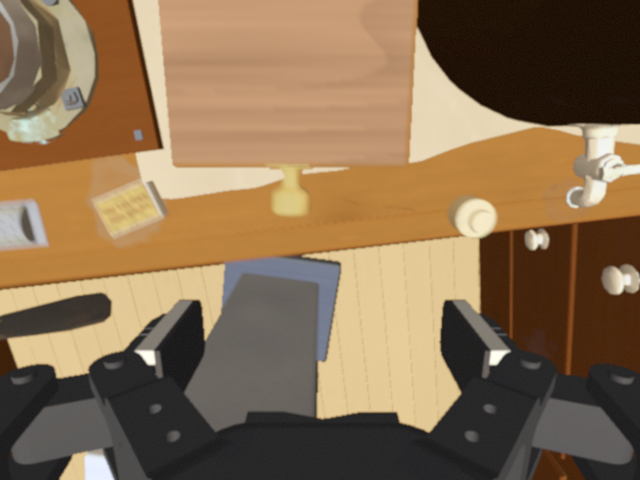

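```bash
python3 - <<'E'
from h import *
c=r.calibration("wrist")
k=onz(c,(291,203),.083);a=onz(c,(172,165.5),.105);b=onz(c,(408.5,163.5),.105)
e=(a-b);yaw=np.degrees(np.arctan2(-e[0],e[1]));m=(a+b)/2
print(k,a,b,np.linalg.norm(e),"yaw",yaw)
f=np.array([np.cos(np.radians(yaw)),np.sin(np.radians(yaw))])
print("knob from face",m[:2]-.028*f,"centre",m[:2]+.075*f, "hinge",m[:2]+.15*f)
for q in ((160,5),(415,5)): print(onz(c,q,.105))
goal([*(m[:2]-.028*f),.064],yaw)
E
```

```text
[ 0.49507342 -0.04653871  0.083     ] [0.51296531 0.03423766 0.105     ] [ 0.53634801 -0.1220194   0.105     ] 0.15799689670032258 yaw 8.510732040493613
knob from face [ 0.49696499 -0.04803472] centre [ 0.59883077 -0.03279127] hinge [ 0.67300488 -0.02169167]
[0.60932121 0.0466619  0.105     ]
[ 0.63075246 -0.10769645  0.105     ]
clk 1.65 pos [ 0.4811 -0.0716  0.2312] yaw 8.07 tilt 0.13
d tool [ 0.0188 -0.0208  0.1673] twist -0.44
```

move_arm(
  motion=[
    [0.009, -0.012, 0.02, 0],
    [0.017, -0.021, 0.045, 0],
    [0.017, -0.021, 0.075, 0],
    [0.017, -0.021, 0.105, 0],
    [0.017, -0.021, 0.13, 0],
  ],
)

```text
clock: 2.15
tool_pos: [0.4919, -0.0544, 0.0997]
ee_rot: [0.998, 0.07, -0.001, -0.0]
ft_force: [0.4, -1.0, 0.6]
finger_gap: 0.0849
finger_force: 0.0
```

move_arm(
  motion=[
    [0, 0, 0.015, 0],
    [0, 0, 0.03, 0],
    [0, 0, 0.037, 0],
    [0, 0, 0.037, 0],
    [0, 0, 0.037, 0],
  ],
)

```text
clock: 2.65
tool_pos: [0.4927, -0.0544, 0.0647]
ee_rot: [0.998, 0.07, 0.0, 0.0]
ft_force: [-0.0, -0.7, 1.4]
finger_gap: 0.0847
finger_force: 0.0
```

```bash
python3 - <<'E'
from h import *
goal([.495,-.048,.064],8.2)
print(r.sense()["ft_force"])
i=r.camera("wrist");cv2.imwrite("pics/w2.png",i)
print(proj(r.calibration("wrist"),[[.495,-.048,.083]]))
E
```

```text
clk 2.65 pos [ 0.4927 -0.0544  0.0647] yaw 8.02 tilt 0.01
d tool [ 0.0032 -0.006   0.0007] twist -0.18
[-0.04377562 -0.65542577  1.37855032]
[[303.86515416 324.15478648]]
```

View pics/w2.png

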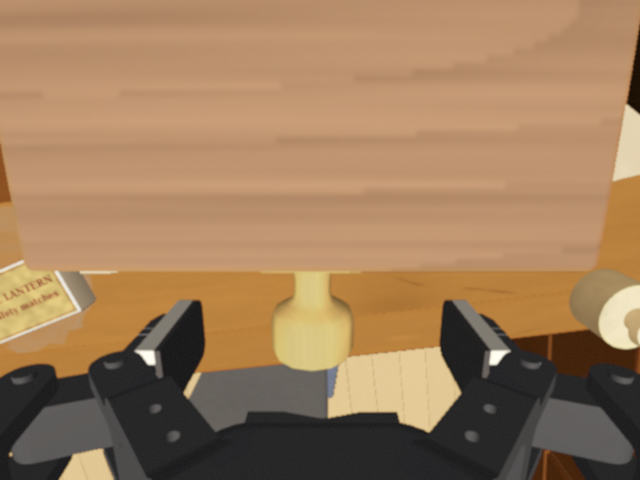

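move_arm(
  motion=[
    [0.001, -0.003, 0, 0],
    [0.001, -0.003, 0, 0],
    [0.001, -0.003, 0, 0],
    [0.001, -0.003, 0, 0],
    [0.001, -0.003, 0, 0],
  ],
  gripper=0.015,
  newtons=30,
)

```text
clock: 3.2
tool_pos: [0.4931, -0.051, 0.0645]
ee_rot: [0.998, 0.07, 0.0, -0.0]
ft_force: [-1.1, 1.7, 6.4]
finger_gap: 0.0265
finger_force: 29.0
```

move_arm(
  motion=[
    [0, 0, 0, 0],
    [0, 0, 0, 0],
    [0, 0, 0, 0],
    [0, 0, 0, 0],
    [0, 0, 0, 0],
  ],
)

```text
clock: 3.7
tool_pos: [0.4931, -0.051, 0.0646]
ee_rot: [0.998, 0.07, 0.0, -0.0]
ft_force: [-2.5, 1.9, 6.7]
finger_gap: 0.0268
finger_force: 29.0
```

move_arm(
  motion=[
    [0.001, 0, -0.007, 0],
    [0.0036, 0, -0.0154, 0],
    [0.0085, 0, -0.0304, 0],
    [0.0146, 0, -0.0449, 0],
    [0.022, 0, -0.0589, 0],
  ],
)

```text
clock: 4.2
tool_pos: [0.5151, -0.0479, 0.1244]
ee_rot: [0.998, 0.07, 0.0, -0.0]
ft_force: [5.6, 2.3, -6.6]
finger_gap: 0.0269
finger_force: 29.9
```

move_arm(
  motion=[
    [0.0086, 0, -0.0132, 0],
    [0.0184, 0, -0.0256, 0],
    [0.0291, 0, -0.0372, 0],
    [0.0409, 0, -0.0478, 0],
    [0.0535, 0, -0.0573, 0],
  ],
)

```text
clock: 4.7
tool_pos: [0.5678, -0.0405, 0.1816]
ee_rot: [0.998, 0.07, -0.0, -0.0]
ft_force: [2.3, 1.4, -6.2]
finger_gap: 0.0264
finger_force: 30.1
```

move_arm(
  motion=[
    [0.0134, 0, -0.0083, 0],
    [0.0274, 0, -0.0155, 0],
    [0.0421, 0, -0.0214, 0],
    [0.0572, 0, -0.026, 0],
    [0.0726, 0, -0.0293, 0],
  ],
)

```text
clock: 5.2
tool_pos: [0.6399, -0.0303, 0.2109]
ee_rot: [0.998, 0.07, -0.0, -0.0]
ft_force: [-0.7, 1.3, -2.2]
finger_gap: 0.0262
finger_force: 30.4
```

```bash
python3 - <<'E'
from h import *
goal([.66,-.026,.21],8.0)
s=r.sense();print(s["ft_force"],s["finger_gap"],np.round(s["joint_positions"],2))
a=r.camera("side");b=r.camera("top")
cv2.imwrite("pics/st1.png",np.hstack([cv2.resize(a[60:300,220:460],(400,400)),cv2.resize(b[60:300,280:520],(400,400))]))
E
```

```text
clk 5.2 pos [ 0.6399 -0.0303  0.2109] yaw 8.02 tilt 0.04
d tool [ 0.0205 -0.0015  0.0009] twist 0.02
[-0.71582556  1.26688778 -2.24899595] 0.026194087933680412 [ 0.1   0.57 -0.22  1.57  0.14  1.02 -1.59]
```

View pics/st1.png

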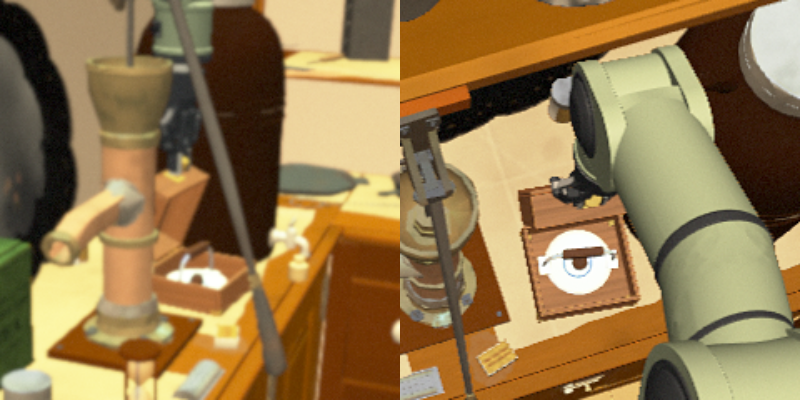

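move_arm(
  motion=[
    [0.008, 0, -0.001, 0],
    [0.0157, 0, -0.0019, 0],
    [0.0236, 0, -0.0023, 0],
    [0.0315, 0, -0.0025, 0],
    [0.0394, 0, -0.0022, 0],
  ],
)

```text
clock: 5.8
tool_pos: [0.6789, -0.0249, 0.2128]
ee_rot: [0.998, 0.07, 0.0, -0.0]
ft_force: [-0.4, 2.8, 5.4]
finger_gap: 0.0264
finger_force: 31.2
```

move_arm(
  motion=[
    [0, 0, 0, 0],
    [0, 0, 0, 0],
    [0, 0, 0, 0],
    [0, 0, 0, 0],
    [0, 0, 0, 0],
  ],
  gripper=0.085,
)

```text
clock: 6.3
tool_pos: [0.6786, -0.0251, 0.2121]
ee_rot: [0.998, 0.07, -0.0, 0.0]
ft_force: [0.1, 0.1, 0.3]
finger_gap: 0.0849
finger_force: 0.0
```

```bash
python3 - <<'E'
from h import *
goal([.57,-.026,.25],98)
s=r.sense();print(s["ft_force"],s["finger_gap"])
a=r.camera("side");b=r.camera("top")
cv2.imwrite("pics/st2.png",np.hstack([cv2.resize(a[60:300,220:460],(400,400)),cv2.resize(b[150:270,340:460],(400,400),interpolation=cv2.INTER_CUBIC)]))
cv2.imwrite("pics/top2.png",b)
E
```

```text
clk 6.3 pos [ 0.6786 -0.0251  0.2121] yaw 8.01 tilt 0.01
d tool [-0.1076 -0.0143 -0.0379] twist -89.99
[0.07218233 0.13207632 0.28966236] 0.08490708278057768
```

View pics/st2.png

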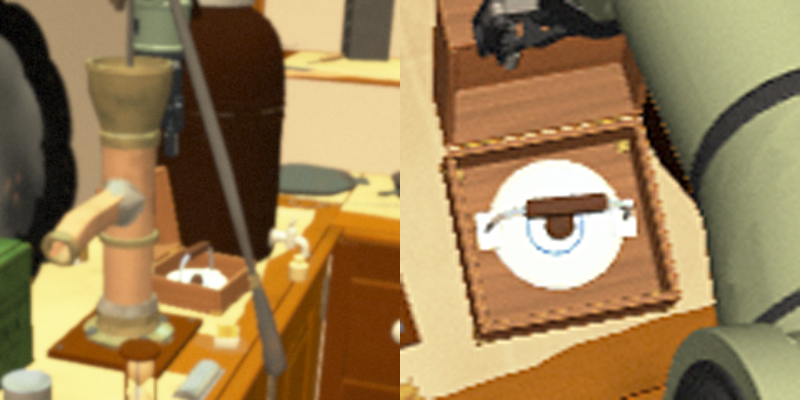

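```bash
python3 - <<'E'
from h import *
T=r.calibration("top")
f=lambda x,y,z:onz(T,(340+(x-400)/3.3333,150+y/3.3333),z)
bar=f(567,205,.083);l=f(526,211,.087);rr=f(607,198,.087)
el=f(478,231,.024);er=f(636,218,.024);n=f(560,227,.024)
print("bar",bar,l,rr,np.linalg.norm(l-rr),"ang of -y",np.degrees(np.arctan2(rr[0]-l[0],-(rr[1]-l[1]))))
print("ears",el,er,np.linalg.norm(el-er),(el+er)/2,np.degrees(np.arctan2(er[0]-el[0],-(er[1]-el[1]))),"nut",n)
goal([*bar[:2],.25],98)
E
```

```text
bar [ 0.59859325 -0.03721754  0.083     ] [ 0.59404598 -0.00487484  0.087     ] [ 0.60189184 -0.06767707  0.087     ] 0.06329042215374955 ang of -y 7.121043746266179
ears [0.59529004 0.02624984 0.024     ] [ 0.60102716 -0.10076623  0.024     ] 0.12714557425978548 [ 0.5981586  -0.03725819  0.024     ] 2.5862078664283814 nut [ 0.59600444 -0.03944934  0.024     ]
clk 6.4 pos [ 0.6787 -0.0251  0.2121] yaw 8.02 tilt 0.0
d tool [-0.081   0.0009 -0.0379] twist -89.98
```

move_arm(
  motion=[
    [-0.02, 0, -0.01, 0],
    [-0.05, 0, -0.025, 0],
    [-0.08, -0.003, -0.04, 0],
    [-0.11, -0.006, -0.04, 0],
    [-0.13, -0.01, -0.04, 0],
  ],
)

```text
clock: 6.9
tool_pos: [0.547, -0.0337, 0.2526]
ee_rot: [0.998, 0.07, 0.0, 0.0]
ft_force: [0.8, -0.3, 0.2]
finger_gap: 0.0846
finger_force: 0.0
```

```bash
python3 - <<'E'
from h import *
s=r.sense()
i=r.camera("wrist");cv2.imwrite("pics/w3.png",i)
c=r.calibration("wrist");print(proj(c,[[.5985,-.0372,.087],[.5982,-.0373,.024]]))
E
```

```text
[[336.14460674 152.93464997]
 [333.73059587 150.24169766]]
```

View pics/w3.png

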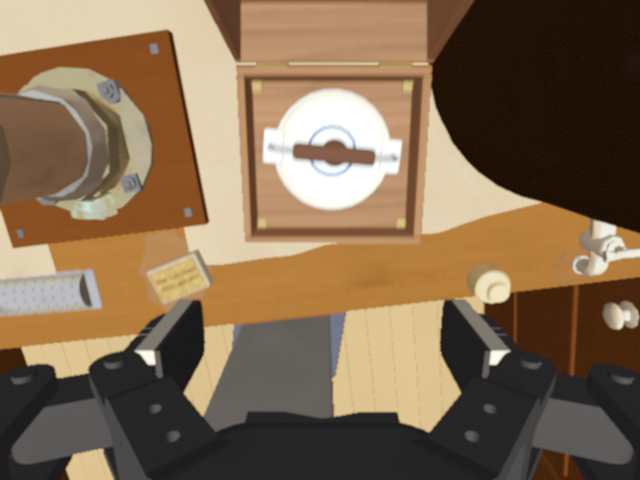

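```bash
python3 - <<'E'
from h import *
i=cv2.imread("pics/w3.png");c=r.calibration("wrist")
g=cv2.cvtColor(i,cv2.COLOR_BGR2HSV)
m=np.zeros((480,640),np.uint8);m[135:175,285:385]=((g[...,2]<135)&(g[...,1]>80))[135:175,285:385]*255
cols=[(x,np.flatnonzero(m[:,x])) for x in range(290,380)]
e=np.array([(x,v.mean(),len(v)) for x,v in cols if len(v)>4 and not 318<x<352]);print(e[[0,-1]],np.median(e[:,2]))
p=np.polyfit(e[:,0],e[:,1],1);x0,x1=e[0,0]-.5,e[-1,0]+.5
A,B=[onz(c,(x,np.polyval(p,x)),.087) for x in(x0,x1)];d=B-A
print("bar",A,B,np.linalg.norm(d),"mid",(A+B)/2,"yaw of dish -x dir rel -y",np.degrees(np.arctan2(d[0],-d[1])))
# white dish: ears
w=((g[...,2]>150)&(g[...,1]<50)).astype(np.uint8)*255;M=np.zeros_like(w);M[85:215,258:408]=w[85:215,258:408]
ct=max(cv2.findContours(M,0,2)[0],key=cv2.contourArea)[:,0];el=ct[ct[:,0]<=ct[:,0].min()+3].mean(0);er=ct[ct[:,0]>=ct[:,0].max()-3].mean(0)
E1,E2=[onz(c,q,.024) for q in(el,er)];d=E2-E1
print("ears",el,er,np.linalg.norm(d),(E1+E2)/2,np.degrees(np.arctan2(d[0],-d[1])))
q=[onz(c,t,.05) for t in((245,238.5),(421,241))];d=q[1]-q[0];print("chest front",np.linalg.norm(d),(q[0]+q[1])/2,np.degrees(np.arctan2(d[0],-d[1])))
q=[onz(c,t,.05) for t in((238,67),(431.5,68))];d=q[1]-q[0];print("chest back",np.linalg.norm(d),(q[0]+q[1])/2,np.degrees(np.arctan2(d[0],-d[1])))
goal([.5985,-.0372,.16],98)
E
```

```text
[[294.  150.5   6. ]
 [373.  156.5   6. ]] 11.0
bar [ 0.59589238 -0.00496058  0.087     ] [ 0.59932065 -0.06580061  0.087     ] 0.06093654550701751 mid [ 0.59760651 -0.03538059  0.087     ] yaw of dish -x dir rel -y 3.225143870937451
ears [263.3 147.7] [399.55555556 155.22222222] 0.12462336805147395 [ 0.59690951 -0.03554408  0.024     ] 4.93018518454963
chest front 0.15823220743587377 [ 0.52132783 -0.04738419  0.05      ] 7.149237473002338
chest back 0.1566105523085382 [ 0.66415969 -0.02767725  0.05      ] 7.783769478505342
clk 6.95 pos [ 0.5449 -0.0335  0.2526] yaw 8.0 tilt 0.05
d tool [0.0526 0.0111 0.0925] twist -90.0
```

```bash
python3 - <<'E'
from h import *
T=r.calibration("top");S=r.calibration("side")
X=tri([ray(T,(297,183)),ray(S,(298,98))]);print("bowl",X,onz(T,(328,188),X[2]),proj(T,X),proj(S,X))
c=r.calibration("wrist");C=-np.array(c["R"]).T@c["t"];print("cam",C,Ro.from_quat(r.sense()["ee_rot"]).as_matrix().T@(C-r.sense()["tool_pos"]))
E
```

```text
bowl [0.57564146 0.19340182 0.42003382] [0.56345775 0.13321696 0.42003382] [[297.15441912 183.21436471]] [[297.78321103  97.935146  ]]
cam [ 0.61008418 -0.02432668  0.39474348] [ 6.57071341e-02  7.07570271e-05 -1.42217834e-01]
```

move_arm(
  motion=[
    [0.01, 0.002, 0.005, -5],
    [0.022, 0.004, 0.01, -12],
    [0.034, 0.006, 0.015, -20],
    [0.045, 0.008, 0.02, -28],
    [0.052, 0.01, 0.025, -36],
  ],
)

```text
clock: 7.45
tool_pos: [0.6022, -0.0359, 0.2268]
ee_rot: [0.926, 0.377, 0.0, -0.0]
ft_force: [-0.6, -0.4, 0.4]
finger_gap: 0.0849
finger_force: 0.0
```

move_arm(
  motion=[
    [0, 0, 0.01, -8],
    [0, 0, 0.02, -16],
    [0, 0, 0.03, -24],
    [0, 0, 0.04, -32],
    [0, 0, 0.045, -40],
  ],
)

```text
clock: 7.95
tool_pos: [0.6013, -0.036, 0.1812]
ee_rot: [0.741, 0.671, -0.0, -0.0]
ft_force: [0.1, 0.2, 0.4]
finger_gap: 0.0851
finger_force: 0.0
```

move_arm(
  motion=[
    [0, 0, 0, -6],
    [0, 0, 0.01, -10],
    [0, 0, 0.02, -10],
    [0, 0, 0.02, -10],
    [0, 0, 0.02, -10],
  ],
)

```text
clock: 8.45
tool_pos: [0.6015, -0.0359, 0.1619]
ee_rot: [0.683, 0.731, -0.0, -0.0]
ft_force: [-0.2, -0.0, 0.2]
finger_gap: 0.0849
finger_force: 0.0
```

```bash
python3 - <<'E'
from h import *
goal([.598,-.036,.060],94)
i=r.camera("wrist");cv2.imwrite("pics/w4.png",i)
c=r.calibration("wrist");print(proj(c,[[.598,-.036,.087]]),r.sense()["joint_positions"].round(2))
E
```

```text
clk 8.45 pos [ 0.6015 -0.0359  0.1619] yaw 93.92 tilt 0.02
d tool [ 1.000e-04 -3.400e-03  1.019e-01] twist -0.08
[[314.52045762 252.59751726]] [ 0.34  0.62 -0.56  1.7   0.39  0.93 -0.3 ]
```

View pics/w4.png

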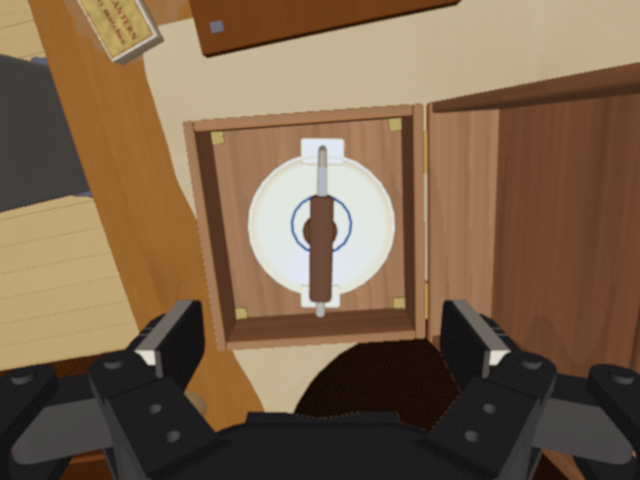

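move_arm(
  motion=[
    [0.001, 0, 0.015, 0],
    [0.0025, 0, 0.035, 0],
    [0.0025, 0, 0.055, 0],
    [0.0025, 0, 0.075, 0],
    [0.0025, 0, 0.09, 0],
  ],
  gripper=0.055,
)

```text
clock: 9.0
tool_pos: [0.6009, -0.0333, 0.0705]
ee_rot: [0.682, 0.731, -0.0, -0.0]
ft_force: [1.3, 0.8, -1.1]
finger_gap: 0.055
finger_force: 0.0
```

move_arm(
  motion=[
    [0, 0, 0.006, 0],
    [0, 0, 0.012, 0],
    [0, 0, 0.012, 0],
    [0, 0, 0.012, 0],
    [0, 0, 0.012, 0],
  ],
)

```text
clock: 9.5
tool_pos: [0.6018, -0.0334, 0.0607]
ee_rot: [0.682, 0.731, 0.0, 0.0]
ft_force: [0.8, -0.7, -0.3]
finger_gap: 0.055
finger_force: 0.0
```

```bash
python3 - <<'E'
from h import *
goal([.6013,-.0333,.060],94)
print(r.sense()["ft_force"])
i=r.camera("wrist");cv2.imwrite("pics/w5.png",i)
E
```

```text
clk 9.5 pos [ 0.6018 -0.0334  0.0607] yaw 94.01 tilt 0.06
d tool [ 0.0002 -0.0004  0.0007] twist 0.01
[ 0.82136292 -0.65130275 -0.34901307]
```

View pics/w5.png

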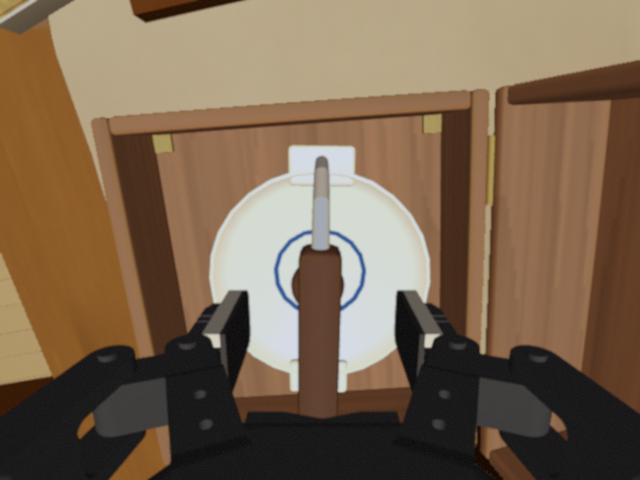

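move_arm(
  motion=[
    [0, 0, 0, 0],
    [0, 0, 0, 0],
    [0, 0, 0, 0],
    [0, 0, 0, 0],
    [0, 0, 0, 0],
  ],
  gripper=0.019,
  newtons=20,
)

```text
clock: 10.05
tool_pos: [0.6014, -0.0334, 0.06]
ee_rot: [0.682, 0.731, 0.0, -0.0]
ft_force: [-1.2, -0.2, -0.3]
finger_gap: 0.0187
finger_force: 0.0
```

move_arm(
  motion=[
    [0, 0, 0, 0],
    [0, 0, 0, 0],
    [0, 0, 0, 0],
    [0, 0, 0, 0],
    [0, 0, 0, 0],
  ],
  gripper=0.005,
)

```text
clock: 10.55
tool_pos: [0.6013, -0.0334, 0.06]
ee_rot: [0.682, 0.731, -0.0, -0.0]
ft_force: [0.6, -0.1, -0.3]
finger_gap: 0.013
finger_force: 23.4
```

move_arm(
  motion=[
    [0, 0, 0, 0],
    [0, 0, 0, 0],
    [0, 0, 0, 0],
    [0, 0, 0, 0],
    [0, 0, 0, 0],
  ],
  newtons=60,
)

```text
clock: 11.05
tool_pos: [0.6013, -0.0334, 0.06]
ee_rot: [0.682, 0.731, -0.0, -0.0]
ft_force: [-2.0, 0.3, 2.7]
finger_gap: 0.0129
finger_force: 59.9
```

move_arm(
  motion=[
    [0, 0, -0.001, 0],
    [0, 0, -0.003, 0],
    [0, 0, -0.006, 0],
    [0, 0, -0.01, 0],
    [0, 0, -0.014, 0],
  ],
)

```text
clock: 11.55
tool_pos: [0.6014, -0.0334, 0.0744]
ee_rot: [0.682, 0.731, 0.0, 0.0]
ft_force: [0.1, -0.2, -1.4]
finger_gap: 0.013
finger_force: 59.2
```

move_arm(
  motion=[
    [0, 0, -0.005, 0],
    [0, 0, -0.01, 0],
    [0, 0, -0.014, 0],
    [0, 0, -0.017, 0],
    [0, 0, -0.019, 0],
  ],
)

```text
clock: 12.05
tool_pos: [0.6014, -0.0334, 0.0933]
ee_rot: [0.682, 0.731, 0.0, 0.0]
ft_force: [0.1, 0.5, -2.3]
finger_gap: 0.0129
finger_force: 59.2
```

```bash
python3 - <<'E'
from h import *
goal([.5985,-.036,.2],8)
s=r.sense();print(s["ft_force"],s["torque"])
i=r.camera("wrist");cv2.imwrite("pics/w6.png",i)
E
```

```text
clk 12.05 pos [ 0.6014 -0.0334  0.0933] yaw 94.02 tilt 0.01
d tool [-0.0024 -0.003  -0.1067] twist 86.02
[ 0.06789964  0.50038751 -2.29803338] [-0.00218521 -0.02161984  0.03523776]
```

View pics/w6.png

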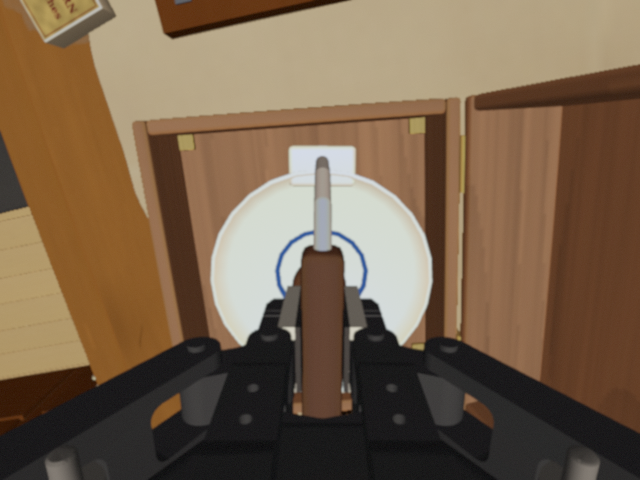

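move_arm(
  motion=[
    [0, 0, -0.002, 0],
    [0, 0, -0.005, 0],
    [0, 0, -0.009, 0],
    [0, 0, -0.014, 0],
    [0, 0, -0.02, 0],
  ],
)

```text
clock: 12.6
tool_pos: [0.6013, -0.0334, 0.1134]
ee_rot: [0.682, 0.731, -0.0, -0.0]
ft_force: [0.4, 0.4, -2.4]
finger_gap: 0.0131
finger_force: 59.2
```

move_arm(
  motion=[
    [0, 0, -0.006, 0],
    [0, 0, -0.012, 0],
    [0, 0, -0.018, 0],
    [0, 0, -0.024, 0],
    [0, 0, -0.03, 0],
  ],
)

```text
clock: 13.1
tool_pos: [0.6013, -0.0335, 0.1435]
ee_rot: [0.682, 0.731, 0.0, 0.0]
ft_force: [-0.3, 0.4, -1.9]
finger_gap: 0.0128
finger_force: 59.2
```

move_arm(
  motion=[
    [0, 0, -0.006, 0],
    [0, 0, -0.012, 0],
    [0, 0, -0.018, 0],
    [0, 0, -0.024, 0],
    [0, 0, -0.03, 0],
  ],
)

```text
clock: 13.6
tool_pos: [0.6013, -0.0334, 0.1735]
ee_rot: [0.682, 0.731, -0.0, -0.0]
ft_force: [-0.3, 0.3, -2.6]
finger_gap: 0.0127
finger_force: 59.2
```

move_arm(
  motion=[
    [0, 0, -0.006, 0],
    [0, 0, -0.012, 0],
    [0, 0, -0.017, 0],
    [0, 0, -0.021, 0],
    [0, 0, -0.024, 0],
  ],
)

```text
clock: 14.1
tool_pos: [0.6014, -0.0334, 0.1974]
ee_rot: [0.682, 0.731, 0.0, 0.0]
ft_force: [-0.5, -0.5, -3.2]
finger_gap: 0.0132
finger_force: 59.2
```

move_arm(
  motion=[
    [0, 0, -0.002, 0],
    [0, 0, -0.003, 0],
    [0, 0, -0.003, 0],
    [0, 0, -0.003, 0],
    [0, 0, -0.003, 0],
  ],
)

```text
clock: 14.6
tool_pos: [0.6013, -0.0334, 0.1998]
ee_rot: [0.682, 0.731, -0.0, -0.0]
ft_force: [-0.2, 0.5, -2.1]
finger_gap: 0.0132
finger_force: 59.2
```

move_arm(
  motion=[
    [0, 0, 0, 0.5],
    [0, 0, 0, 1.5],
    [0, 0, 0, 3],
    [0, 0, 0, 5],
    [0, 0, 0, 7],
  ],
)

```text
clock: 15.1
tool_pos: [0.6013, -0.0334, 0.2]
ee_rot: [0.726, 0.687, 0.0, -0.0]
ft_force: [0.2, 1.0, -1.3]
finger_gap: 0.0133
finger_force: 59.1
```

move_arm(
  motion=[
    [0, 0, 0, 2],
    [0, 0, 0, 4],
    [0, 0, 0, 6],
    [0, 0, 0, 8],
    [0, 0, 0, 10],
  ],
)

```text
clock: 15.6
tool_pos: [0.6013, -0.0334, 0.2]
ee_rot: [0.783, 0.622, 0.0, 0.0]
ft_force: [0.8, 0.0, -1.6]
finger_gap: 0.013
finger_force: 59.1
```

```bash
python3 - <<'E'
from h import *
goal([.5985,-.036,.2],8)
s=r.sense();print(s["ft_force"],s["torque"],np.round(s["joint_positions"],2))
i=r.camera("wrist");cv2.imwrite("pics/w7.png",i)
g=cv2.cvtColor(i,cv2.COLOR_BGR2HSV)
# blue ring and brown nutmeg numbers
for f in("pics/w6.png","pics/w7.png"):
    g=cv2.cvtColor(cv2.imread(f),cv2.COLOR_BGR2HSV);m=((g[...,0]>95)&(g[...,0]<130)&(g[...,1]>110)&(g[...,2]>60)).astype(np.uint8)
    m[:225]=0;m[330:]=0;m[:,:265]=0;m[:,380:]=0;y,x=np.nonzero(m)
    n=((g[...,0]<15)&(g[...,1]>80)&(g[...,2]<150));sub=n[240:330,270:303];yy,xx=np.nonzero(sub)
    print(f,"ring",x.min(),x.max(),y.min(),y.max(),"nutmeg left part",len(xx),xx.min()+270 if len(xx) else None,yy.min()+240 if len(yy) else None)
E
```

```text
clk 15.6 pos [ 0.6013 -0.0334  0.2   ] yaw 76.86 tilt 0.0
d tool [-0.0032 -0.0022  0.    ] twist 68.86
[ 0.75911802  0.02266977 -1.60975949] [0.04915612 0.0311769  0.01776844] [ 0.3   0.56 -0.5   1.68  0.31  0.99 -0.54]
pics/w6.png ring 276 366 232 295 nutmeg left part 227 294 260
pics/w7.png ring 276 366 232 295 nutmeg left part 225 294 261
```

move_arm(
  motion=[
    [0, 0, 0, 1],
    [0, 0, 0, 3],
    [0, 0, 0, 6],
    [0, 0, 0, 9],
    [0, 0, 0, 12],
  ],
)

```text
clock: 16.15
tool_pos: [0.6014, -0.0334, 0.2]
ee_rot: [0.844, 0.536, 0.0, -0.0]
ft_force: [-0.0, -0.2, -2.5]
finger_gap: 0.0132
finger_force: 59.1
```

move_arm(
  motion=[
    [0, 0, 0, 3],
    [0, 0, 0, 6],
    [0, 0, 0, 9],
    [0, 0, 0, 12],
    [0, 0, 0, 15],
  ],
)

```text
clock: 16.65
tool_pos: [0.6014, -0.0334, 0.2]
ee_rot: [0.907, 0.422, 0.0, -0.0]
ft_force: [-0.6, -0.1, -2.4]
finger_gap: 0.0128
finger_force: 59.1
```

move_arm(
  motion=[
    [0, 0, 0, 3],
    [0, 0, 0, 6],
    [0, 0, 0, 9],
    [0, 0, 0, 12],
    [0, 0, 0, 15],
  ],
)

```text
clock: 17.15
tool_pos: [0.6014, -0.0334, 0.2]
ee_rot: [0.954, 0.3, 0.0, -0.0]
ft_force: [-0.2, -0.6, -2.7]
finger_gap: 0.0128
finger_force: 59.1
```

move_arm(
  motion=[
    [0, 0, 0, 3],
    [0, 0, 0, 6],
    [0, 0, 0, 9],
    [0, 0, 0, 12],
    [0, 0, 0, 15],
  ],
)

```text
clock: 17.65
tool_pos: [0.6014, -0.0333, 0.2]
ee_rot: [0.985, 0.173, 0.0, -0.0]
ft_force: [0.4, 0.8, -2.5]
finger_gap: 0.0131
finger_force: 59.1
```

move_arm(
  motion=[
    [0, 0, 0, 3],
    [0, 0, 0, 6],
    [0, 0, 0, 8.5],
    [0, 0, 0, 10.5],
    [0, 0, 0, 12],
  ],
)

```text
clock: 18.15
tool_pos: [0.6014, -0.0333, 0.2]
ee_rot: [0.998, 0.069, 0.0, -0.0]
ft_force: [-0.4, 0.4, -2.5]
finger_gap: 0.0133
finger_force: 59.1
```

move_arm(
  motion=[
    [0, 0, 0, 0],
    [0, 0, 0, 0],
    [0, 0, 0, 0],
    [0, 0, 0, 0],
    [0, 0, 0, 0],
  ],
)

```text
clock: 18.65
tool_pos: [0.6014, -0.0335, 0.2]
ee_rot: [0.998, 0.07, 0.0, -0.0]
ft_force: [-0.3, -0.2, -2.3]
finger_gap: 0.0131
finger_force: 59.1
```

```bash
python3 - <<'E'
from h import *
goal([.6013,-.0334,.2],8)
i=r.camera("wrist");b=r.camera("top")
cv2.imwrite("pics/fin.png",np.hstack([i[:, 60:580][:, :][::1][:400],cv2.resize(b[130:270,340:438],(280,400))]))
E
```

```text
clk 18.65 pos [ 0.6014 -0.0335  0.2   ] yaw 8.03 tilt 0.0
d tool [-0.0001 -0.0001  0.    ] twist 0.03
```

View pics/fin.png

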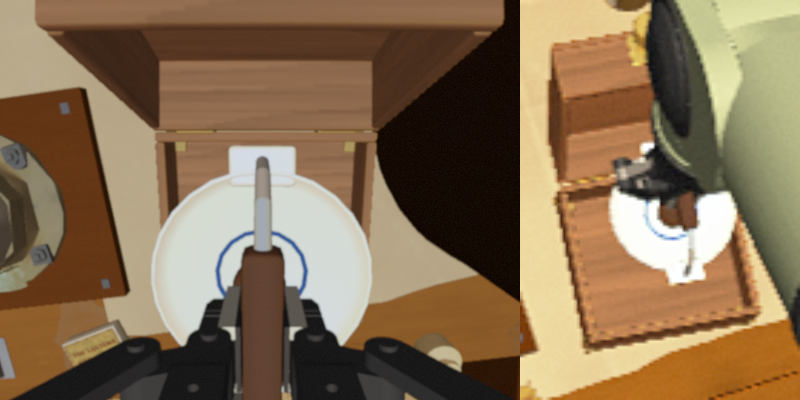

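The final view shows the lid open on its stop. The ears are square to the hinge line, the nutmeg is inside the ring, and the dish is level at about 0.147 m.

```bash
python3 -c "
from cell import r
print(r.finish_job())"
```

```text
the job is handed in; nothing more can be done
None
```

I've handed the job in at about 19 s of the 54 s allowed. The lid rests open on its stop, and the gripper holds the dish level over the chest, about 0.1 m above the rim. Its ears point front and back, and the nutmeg was inside the blue ring at every check. I saw nothing around the chest disturbed, though I didn't check each item. The hand-in call returned no verdict.

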